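Seat the test plate and spray it from the clamped canister

TASK

Seat the grey test plate in the steel tray of the spray stand: hook its narrow tongue under the tray's lip, then swing the other end down until the plate lies flat in the tray, and let go. Only then spray it: gently press the clamped canister's nozzle cap almost fully down for about half a second, using a light push, and let the cap spring back up. Leave the amber bottle, the spare canister and the brush where they are.

Things in the scene. Friction and masses are not known exactly. Their poses are not given: they have to be found in the camera images.
- stand: Steel spray stand fixed to the table; origin on the table top under the canister's axis, z up, -x towards the robot's right; the tray lies on its -x side. Pushing on any of it, cap included, with over 30 N damages it. A slim canister (52 mm diameter) stands on this axis in a black clamp; clamp post behind it at x 48 mm, 139 mm high. Foot plate 4 mm thick, x -220 to 70, y -55 to 55 mm.
- clamp (a point): Point on the canister's axis at the middle of the clamp ring, 95 mm above the table. The canister was clamped by hand at an unknown height: the flat top of its white nozzle cap (32 mm diameter, 16 mm tall, on this axis) is anywhere from 162 to 192 mm above the table, given by no pose: feel for it going down. The canister does not slide when pressed; only the cap yields, straight down.
- lamp (a point): Middle of the underside of the lamp right over the cap, 323 mm above the table, on the canister's axis (stand's axes): a box 44 mm wide (x), from y -160 to 50 mm, 32 mm high; post 14 mm thick at x 30, y -150 mm. A vertical gripper does not fit between lamp and cap: come with shut fingers tilted 30 to 45 degrees, gripper body leaning to -x, fingertips under the lamp.
- tray (a point): Centre of the pocket's floor in the tray (stand's axes), 8 mm above the table, at x -133 mm from the canister's axis. Pocket 117 mm along x, 76 mm along y; side walls 5 mm thick, 10 mm high above the floor; far wall (+x) 4 mm thick, 14 mm above the floor; lip at the lip end (-x).
- lip (a point): Middle of the lip's free edge, at its underside: 44.5 mm to -x of the pocket's centre, 17 mm above the pocket's floor. The lip is 4 mm thick, as wide as the tray, and overhangs the pocket by 14 mm from the end wall. A plate held flat cannot pass between lip and far wall; with its heel raised about 20 degrees it can.
- plate: Loose rigid grey test plate, 112 x 70 x 6 mm, about 120 g; origin at the centre of its underside, x along its length. Its -x end is a tongue 16 mm long and 46 mm wide. On top stands a grip fin, centred at x 12 mm, 36 mm long (x), 14 mm thick (y), 45 mm high (top 51 mm above the underside): pinch it across y. In the tray the tongue lies at -x under the lip.
- tongue (a point): Middle of the plate's tongue end, at its underside: x -56 mm on the plate (plate's axes).
- heel (a point): Middle of the plate's other end, at its underside: x 56 mm on the plate (plate's axes).
- cap (a joint): How far the nozzle cap is pressed, m: 0 up, 0.009 at its stop. Sprung: it starts to yield at 4 N, takes about 9 N at 6 mm and 11 N at the stop, and springs back.
- flask: Bystander: small amber bottle, 48 mm diameter, 120 mm tall, standing; origin at the centre of its underside.
- spare: Bystander: loose spare canister with a domed white overcap, 52 mm diameter, 165 mm tall, standing; origin at the centre of its underside.
- brush: Bystander: spotting brush, 170 mm long, lying, handle to its -x; origin at the middle of its underside.
Things that resemble listed ones, but are neither listed nor needed, are in the scene too. Leave any blue or yellow look-alike of the plate alone.

How it is judged:
On the way, in this order (a step that is already met when the one before it is completed fails the run):
1. the plate lies flat in the tray, tongue under the lip, and the fingers have let go of it (x of tongue in the frame of tray between -0.062 and -0.05 m and y of tongue in the frame of tray between -0.006 and 0.006 m and y of heel in the frame of tray between -0.006 and 0.006 m and x of heel in the frame of tray above 0.05 m and z of tongue in the frame of tray between -0.003 and 0.003 m and z of heel in the frame of tray between -0.003 and 0.003 m and contact force between the fingers and plate below 0.1 N), for 0.3 s.
2. the nozzle cap is pressed down by more than 6 mm (value of joint cap above 0.006 m), for 0.2 s.
At the end, for the whole second after the job is handed in: The plate lies at rest in the tray, tongue end under the lip: each end's underside within 3 mm of the tray's floor, within 6 mm of its place along x and 6 mm across y; the nozzle cap is back up (less than 1 mm down) (x of tongue in the frame of tray between -0.062 and -0.05 m and y of tongue in the frame of tray between -0.006 and 0.006 m and y of heel in the frame of tray between -0.006 and 0.006 m and x of heel in the frame of tray above 0.05 m and z of tongue in the frame of tray between -0.003 and 0.003 m and z of heel in the frame of tray between -0.003 and 0.003 m and value of joint cap below 0.001 m and linear speed of plate below 0.01 m/s); the robot touches nothing.
It fails at once if the cap is pressed more than 3 mm while the plate is not seated (value of joint cap above 0.003 m and not (x of tongue in the frame of tray between -0.062 and -0.05 m and y of tongue in the frame of tray between -0.006 and 0.006 m and y of heel in the frame of tray between -0.006 and 0.006 m and x of heel in the frame of tray above 0.05 m and z of tongue in the frame of tray between -0.003 and 0.003 m and z of heel in the frame of tray between -0.003 and 0.003 m)).
It fails at once if the robot pushes on the stand (cap included) with more than 30 N (contact force between any of the fingers, the arm and stand above 30 N).
It fails at once if the amber bottle is moved more than 30 mm (distance of flask from where it was at the start of the episode above 0.03 m).
It fails at once if the spare canister is moved more than 30 mm (distance of spare from where it was at the start of the episode above 0.03 m).
It fails at once if the brush is moved more than 30 mm (distance of brush from where it was at the start of the episode above 0.03 m).
It also fails if it takes over 64 s, if anything falls off the work surface, if the arm or the gripper's body presses on something with over 40 N, if the wrist force passes 120 N, or if a joint passes its speed limit or range.

ROBOT

A 6-joint arm with a two-finger parallel gripper is mounted at the origin on the work surface. World frame = base frame: x ahead of the robot, y to its left, z up, the work surface at z = 0. Lengths are in m, angles in rad, forces in N, time in s.
With the tool pointing down it reaches from about 0.35 to 0.975 m from the base axis. Payload 4.9 kg.
Tool frame: the origin (TCP) lies on the centre line of the jaws, within the pads' length; the fingertips stand 8 mm ahead of it and the grasp point (between the pads) lies 11 mm behind it; z points along the fingers, y is the line along which they close (so a half turn about z gives the same grasp; the last joint's range is limited). The gripper opens to 85 mm and grips with 20 to 120 N. Pads are 22 mm wide; open, the fingers measure 114 mm over their backs; the gripper's body (76 mm by 85 mm) begins 54 mm behind the grasp point. The pads swing forward as they close: fully open they stand 13 mm farther back than shut.
Start: joints at [1.223, 0.053, 1.613, -0, 1.476, -0.119], TCP at [0.142, 0.609, 0.239] pointing down, gripper open.
Joint ranges: [-3.01, 3.01], [-1.01, 2.22], [0.06, 2.58], [-1.02, 4.17], [0.09, 2.62], [-3.14, 3.14]. Speed limits (rad/s): [2.57, 2.57, 3.14, 3.14, 3.14, 3.14].

INTERFACE

Orientations are given as a rotation vector (axis times angle).
In Python, from station import ctrl gives the robot as it stands.
- The arm moves only by the shell command python3 -m jog [FORCE], which reads ROWS from standard input. ROWS is a JSON list that holds a single list of rows (three levels of brackets), with 1 to 20 rows, each of 7 numbers: the finger opening in m, then dx, dy, dz in normalised numbers (1 is 500 mm), then a rotation vector rx, ry, rz in parts of the range, where 1.0 means pi rad; each row is the pose to reach, as a shift and turn from the pose commanded when the command began, along the tool's axes at that moment; what a row does not reach only later rows make up. A row lasts 1/12 s, in which the tool goes at most 0.0417 m and 0.125 rad, less where a joint would pass 70% of its speed; a pose out of reach is approached as far as the arm can. The fingers move at their own pace and stop on an object; FORCE is the grip in N (left out, the last holds). Time passes only in rows, so rows that do not move let the fingers close. It prints the time, the measured TCP pose, the force, the opening and the grip force at its end. Shift and turn numbers lie between -1 and 1, and a call with a number outside is refused. Input that does not fit is refused with a message, and nothing moves.
- ctrl.get_obs(): the state, without advancing time (a new reading comes with each control period).
- ctrl.get_image(name): name is "side" or "top" or "wrist"; returns the picture (384x512x3 uint8, red, green, blue); there is no depth.
- ctrl.camera_params(name): a dict with "fx", "fy", "cx", "cy" (pixels), "k1" (the pictures are not rectified: a ray, as slopes to the right and down, at radius r is drawn at 1 + k1 r^2 times it, then the intrinsics apply), "T" (4x4, takes a point from camera to world coordinates); the wrist camera has in their place "tool_from_camera" (4x4, takes a point from camera to tool coordinates, whose origin is the TCP and whose axes are the flange's). Camera axes: x right, y down, z forward; pixel columns grow to the right and rows downward; lengths in m; the calibration is good to about 2 mm. A picture is of the moment at which its call begins: read the wrist's pose just before it. camera_params takes no time and is no camera call.
- ctrl.finish_job(): hands the job in; it is judged then, once.
Trained networks look in the newest picture that a camera, given by its name, has taken for a name from the list of things; names that differ only in an ending like _2 or _b are one class to them, and where a whole thing is asked for, a point or a joint stands for the part that bears it (a point fixed in the world has none). Each returns a list of dicts, best first, with "p" (0 to 1); they miss things now and then, are a little off and sometimes report something else, mostly with a low value. They report only what shows in the picture. A call takes as long as a camera call. They do not tell look-alikes from the thing itself.
- ctrl.find_in(camera, thing): "extent" ([left, top, right, bottom] in pixels, round what is visible of it).
- ctrl.cut_out(camera, thing): "mask" (384x512 bool, what is visible of it) and "extent" ([left, top, right, bottom] in pixels, round what is visible of it).
- ctrl.tip_of(camera, thing): "xy" ([column, row] in pixels: a listed point, or the origin of a listed thing).
The state is a dict: "t": time; "q": joint angles; "dq": joint speeds; "effort": joint torques, N m; "tool_pos": TCP position; "tool_rot": TCP orientation; "contact_force": force on the tool from outside, world axes, zero at the start; "wrist_torque": the same for the moment, N m; "opening": finger opening in m; "grip_force": force on a finger pad.
Only numpy, scipy, OpenCV 4.12 (cv2) and the standard library are available. Lean on these libraries where they do the work, as an engineer would, in place of code of your own. Each camera call takes 0.05 s, during which the arm holds its last target. There are 200 camera calls.

## Working session

There is one attempt and no reset: what is moved stays moved. The work goes in short steps, Python scripts to look and compute and a shell command to move; the robot and the scene stay as the last step left them, time stands still between calls to the robot, and variables do not carry over. Pictures are saved under pics/ and viewed, at most 13 in all, crops included, and the job is handed in when it is done.

```bash
ls; mkdir -p pics; cat > h.py <<'E'
import numpy as np, cv2
from scipy.spatial.transform import Rotation as R
from station import ctrl
def T_of(cam, obs=None):
    p=ctrl.camera_params(cam)
    if 'T' in p: return p,np.array(p['T'])
    o=obs or ctrl.get_obs(); M=np.eye(4); M[:3,:3]=R.from_rotvec(o['tool_rot']).as_matrix(); M[:3,3]=o['tool_pos']
    return p,M@np.array(p['tool_from_camera'])
def ray(cam,xy,obs=None):
    p,T=T_of(cam,obs); d=np.array([(xy[0]-p['cx'])/p['fx'],(xy[1]-p['cy'])/p['fy']])
    u=d.copy()
    for _ in range(30): u=d/(1+p['k1']*(u@u))
    v=T[:3,:3]@np.r_[u,1]; return T[:3,3],v/np.linalg.norm(v)
def onz(cam,xy,z,obs=None):
    o,v=ray(cam,xy,obs); return o+v*(z-o[2])/v[2]
def tri(rays):
    A=np.zeros((3,3));b=np.zeros(3)
    for o,v in rays:
        P=np.eye(3)-np.outer(v,v);A+=P;b+=P@o
    x=np.linalg.solve(A,b); return x,[np.linalg.norm((np.eye(3)-np.outer(v,v))@(x-o)) for o,v in rays]
def proj(cam,X,obs=None):
    p,T=T_of(cam,obs); c=np.linalg.inv(T)@np.r_[X,1]; s=c[:2]/c[2]; s=s*(1+p['k1']*(s@s))
    return np.array([s[0]*p['fx']+p['cx'],s[1]*p['fy']+p['cy']])
def snap(cam,name):
    im=ctrl.get_image(cam); cv2.imwrite(f'pics/{name}.png',im[:,:,::-1]); return im
E
python3 - <<'E'
from h import *
ims=[snap(c,c+'0') for c in('top','side')]
cv2.imwrite('pics/both0.png',cv2.resize(np.vstack(ims)[:,:,::-1],None,fx=.78,fy=.78))
np.set_printoptions(precision=3,suppress=True)
for c in('top','side'):
    print(c,np.array(ctrl.camera_params(c)['T'])[:3])
    for n in('clamp','lamp','tray','lip','tongue','heel','plate','flask','spare','brush','stand'):
        print(n,[(round(d['p'],2),np.round(d['xy']).tolist()) for d in ctrl.tip_of(c,n)])
    print([(round(d['p'],2),np.round(d['extent']).tolist()) for d in ctrl.find_in(c,'plate')])
print(ctrl.get_obs())
E
```

```text
pics
top [[-0.008 -0.989  0.148  0.24 ]
 [-1.     0.009  0.003 -0.102]
 [-0.004 -0.148 -0.989  1.772]]
clamp [(0.81, [204.0, 191.0])]
lamp [(0.9, [198.0, 177.0]), (0.63, [206.0, 189.0])]
tray [(0.65, [242.0, 190.0])]
lip [(0.93, [253.0, 190.0])]
tongue [(0.96, [317.0, 219.0]), (0.93, [333.0, 198.0]), (0.85, [349.0, 259.0]), (0.6, [360.0, 236.0])]
heel [(0.93, [351.0, 216.0]), (0.85, [389.0, 235.0]), (0.62, [322.0, 246.0]), (0.58, [290.0, 203.0])]
plate [(0.92, [340.0, 204.0]), (0.81, [334.0, 256.0]), (0.81, [378.0, 233.0]), (0.77, [301.0, 211.0])]
flask [(0.73, [147.0, 210.0])]
spare [(0.57, [302.0, 147.0])]
brush [(0.89, [180.0, 232.0])]
stand [(0.77, [213.0, 194.0]), (0.7, [145.0, 207.0])]
[(0.93, [363.0, 224.0, 388.0, 245.0]), (0.9, [329.0, 193.0, 357.0, 221.0]), (0.77, [290.0, 195.0, 315.0, 221.0]), (0.63, [319.0, 242.0, 354.0, 266.0])]
side [[ 0.988 -0.109  0.107  0.395]
 [-0.152 -0.758  0.634 -0.807]
 [ 0.012 -0.643 -0.766  1.038]]
clamp [(0.57, [250.0, 166.0])]
lamp [(0.82, [248.0, 115.0])]
tray [(0.83, [258.0, 215.0])]
lip [(0.75, [261.0, 218.0])]
tongue [(0.97, [266.0, 316.0
[... 301 characters left out ...]
[324.0, 270.0])]
brush [(0.73, [236.0, 300.0]), (0.64, [199.0, 165.0])]
stand [(0.93, [252.0, 184.0])]
[(0.87, [230.0, 314.0, 270.0, 360.0]), (0.8, [168.0, 307.0, 208.0, 356.0]), (0.76, [202.0, 364.0, 230.0, 382.0]), (0.61, [228.0, 261.0, 256.0, 299.0])]
{'t': 1.3, 'q': array([ 1.223,  0.053,  1.613,  0.   ,  1.476, -0.119]), 'dq': array([ 0.001, -0.   , -0.   ,  0.   , -0.002, -0.   ]), 'effort': array([  0.001, -39.367, -37.047,   0.   ,   0.001,   0.   ]), 'tool_pos': array([0.142, 0.609, 0.239]), 'tool_rot': array([-0.359, -3.121,  0.   ]), 'contact_force': array([-0.895, -0.894,  0.988]), 'wrist_torque': array([-0.017,  0.007,  0.043]), 'grip_force': 0.0, 'opening': 0.08536121550147888}
```

View pics/both0.png

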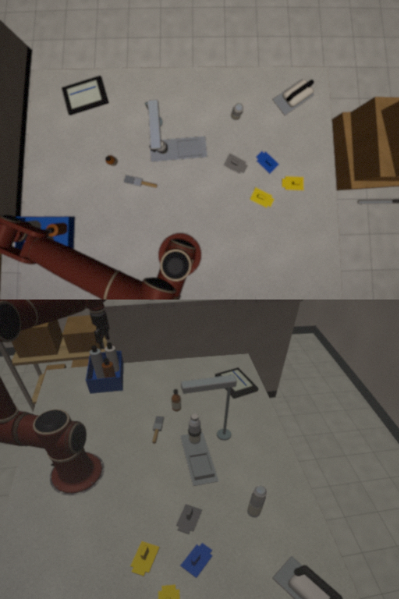

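Top view (full-res px): plate look-alikes are grey at (301,208), blue at (342,206), yellow at (336,254) and yellow at (376,236). A grey block with a black handle also stands at (378,122). The stand's tray is at (242,190), with the canister under the lamp at (204,191). By the description I choose the grey plate at (301,208), which is side px (242,280), and check it in a crop.

```bash
python3 - <<'E'
from h import *
np.set_printoptions(precision=4,suppress=True)
t=cv2.imread('pics/top0.png')[170:250,190:330]; s=cv2.imread('pics/side0.png')[150:310,190:330]
a=cv2.resize(t,(560,320),interpolation=cv2.INTER_CUBIC); b=cv2.resize(s,(240,274),interpolation=cv2.INTER_CUBIC)
c=np.zeros((320,800,3),np.uint8); c[:,:560]=a; c[:274,560:]=b; cv2.imwrite('pics/crop1.png',c)
for n,a,b in [('plate',(301,211),(243,280)),('clamp',(204,191),(250,166)),('lamp',(198,177),(248,115)),('tray',(242,190),(258,215)),('lip',(253,190),(261,218)),('spare',(302,147),(324,270)),('flask',(147,210),(227,145))]:
    print(n,*tri([ray('top',a),ray('side',b)]))
print('tongue/heel',onz('side',(233,299),0),onz('top',(290,203),0),onz('top',(317,219),0))
print('brush',onz('top',(180,232),0.0))
print(ctrl.camera_params('wrist'))
E
```

```text
plate [ 0.4469 -0.2834 -0.0012] [np.float64(0.005574538829911997), np.float64(0.0055745388299119954)]
clamp [0.5197 0.0936 0.0905] [np.float64(0.0086741180134136), np.float64(0.008674118013413624)]
lamp [0.5209 0.0869 0.3195] [np.float64(0.00028486703510165033), np.float64(0.0002848670351017041)]
tray [ 0.5321 -0.0487 -0.0033] [np.float64(0.0033227426176440653), np.float64(0.0033227426176439838)]
lip [ 0.5295 -0.0931  0.0384] [np.float64(0.007913414763453926), np.float64(0.007913414763453785)]
spare [ 0.6994 -0.2928  0.0125] [np.float64(0.000849479490013837), np.float64(0.0008494794900135988)]
flask [ 0.4618  0.3404 -0.0308] [np.float64(0.007568048436413962), np.float64(0.007568048436414005)]
tongue/heel [ 0.4157 -0.339   0.    ] [ 0.4738 -0.2405  0.    ] [ 0.4086 -0.3467  0.    ]
brush [0.3616 0.198  0.    ]
{'fx': 271.7171541134473, 'fy': 271.7171541134473, 'cx': 256.5579775387821, 'cy': 195.448699419944, 'k1': -0.03837864782779776, 'tool_from_camera': array([[ 0.0012, -0.9463, -0.3232,  0.083 ],
       [ 1.    ,  0.0013, -0.0001, -0.0006],
       [ 0.0006, -0.3232,  0.9463, -0.1333],
       [ 0.    ,  0.    ,  0.    ,  1.    ]])}
```

View pics/crop1.png

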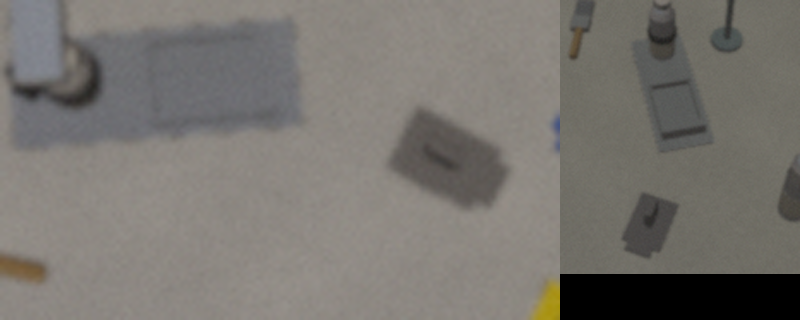

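The crop shows the grey plate with its fin. Its tongue points lower right in the top view, towards world -x and -y. The tray's lip end is on the right, world -y. First I rise and turn the hand clockwise, which keeps joint 6 inside its range.

The manual's scale: shifts go in shares of 500 mm and turns go in shares of pi rad. Converting my numbers, -0.3 m is -0.6, -0.26 m is -0.52, 2.4 rad is 0.7639.

```bash
echo '[[[0.085,-0.6,-0.5,-0.52,0,0,0.7639],[0.085,-0.6,-0.5,-0.52,0,0,0.7639],[0.085,-0.6,-0.5,-0.52,0,0,0.7639],[0.085,-0.6,-0.5,-0.52,0,0,0.7639],[0.085,-0.6,-0.5,-0.52,0,0,0.7639],[0.085,-0.6,-0.5,-0.52,0,0,0.7639],[0.085,-0.6,-0.5,-0.52,0,0,0.7639],[0.085,-0.6,-0.5,-0.52,0,0,0.7639],[0.085,-0.6,-0.5,-0.52,0,0,0.7639],[0.085,-0.6,-0.5,-0.52,0,0,0.7639],[0.085,-0.6,-0.5,-0.52,0,0,0.7639],[0.085,-0.6,-0.5,-0.52,0,0,0.7639],[0.085,-0.6,-0.5,-0.52,0,0,0.7639],[0.085,-0.6,-0.5,-0.52,0,0,0.7639],[0.085,-0.6,-0.5,-0.52,0,0,0.7639],[0.085,-0.6,-0.5,-0.52,0,0,0.7639],[0.085,-0.6,-0.5,-0.52,0,0,0.7639],[0.085,-0.6,-0.5,-0.52,0,0,0.7639],[0.085,-0.6,-0.5,-0.52,0,0,0.7639],[0.085,-0.6,-0.5,-0.52,0,0,0.7639]]]' | python3 -m jog
cat >> h.py <<'E'
np.set_printoptions(precision=4,suppress=True)
def pose():
    o=ctrl.get_obs(); return np.array(o['tool_pos']),R.from_rotvec(o['tool_rot']).as_matrix(),o
def delta(p,Rt=None):
    "world target -> jog numbers"
    p0,R0,_=pose(); print('d',R0.T@(np.array(p)-p0),'rv',R.from_matrix(R0.T@Rt).as_rotvec() if Rt is not None else '')
def down(yaw,tilt=0):
    "tool with x at world yaw (deg), z down; tilt (deg): tool z leans to -x(tool)"
    M=np.array([[1,0,0],[0,-1,0],[0,0,-1.]])
    return R.from_euler('z',yaw,degrees=True).as_matrix()@M@R.from_euler('y',-tilt,degrees=True).as_matrix()
E
python3 -c "
from h import *
p,M,o=pose();print(p,M,o['q'],o['t'])
delta([.47,-.2,.3],down(-112))"
```

```text
t: 2.97
tool_pos: [0.3772, 0.2971, 0.4994]
tool_rot: [-3.04, -0.792, -0.0]
contact_force: [-0.6, -0.5, 0.9]
opening: 0.0851
grip_force: 0.0
[0.3772 0.2971 0.4994] [[ 0.8729  0.488   0.0003]
 [ 0.488  -0.8729  0.0001]
 [ 0.0003  0.     -1.    ]] [ 0.5121 -0.3095  1.5178 -0.      1.933   1.5731] 2.9667
d [-0.1616  0.4792  0.1994] rv [-0.0003 -0.0002  2.4645]
```

In the tool's units: 0.48 m is 0.96, 0.2 m is 0.4, 2.46 rad is 0.783.

```bash
echo '[[[0.085,-0.32,0.96,0.2,0,0,0.783],[0.085,-0.32,0.96,0.2,0,0,0.783],[0.085,-0.32,0.96,0.2,0,0,0.783],[0.085,-0.32,0.96,0.2,0,0,0.783],[0.085,-0.32,0.96,0.2,0,0,0.783],[0.085,-0.32,0.96,0.2,0,0,0.783],[0.085,-0.32,0.96,0.2,0,0,0.783],[0.085,-0.32,0.96,0.2,0,0,0.783],[0.085,-0.32,0.96,0.2,0,0,0.783],[0.085,-0.32,0.96,0.2,0,0,0.783],[0.085,-0.32,0.96,0.2,0,0,0.783],[0.085,-0.32,0.96,0.2,0,0,0.783],[0.085,-0.32,0.96,0.4,0,0,0.783],[0.085,-0.32,0.96,0.4,0,0,0.783],[0.085,-0.32,0.96,0.4,0,0,0.783],[0.085,-0.32,0.96,0.4,0,0,0.783],[0.085,-0.32,0.96,0.4,0,0,0.783],[0.085,-0.32,0.96,0.4,0,0,0.783],[0.085,-0.32,0.96,0.4,0,0,0.783],[0.085,-0.32,0.96,0.4,0,0,0.783]]]' | python3 -m jog
python3 - <<'E'
from h import *
p,M,o=pose();print(p,M[:,0],o['q'],o['t'])
snap('wrist','w1')
for n in('clamp','tray','lip','tongue','heel','plate'):
    print(n,[(round(d['p'],2),np.round(d['xy'],1).tolist(),onz('wrist',d['xy'],{'clamp':.095,'tray':.008,'lip':.025}.get(n,0),o)) for d in ctrl.tip_of('wrist',n)])
print([(round(d['p'],2),np.round(d['extent']).tolist()) for d in ctrl.find_in('wrist','plate')])
E
```

```text
t: 4.63
tool_pos: [0.4733, -0.1996, 0.2992]
tool_rot: [1.763, -2.601, -0.0]
contact_force: [0.5, 0.2, -0.4]
opening: 0.0853
grip_force: 0.0
[ 0.4733 -0.1996  0.2992] [-0.3705 -0.9288 -0.    ] [-0.5441 -0.2458  1.7923 -0.      1.5952  2.977 ] 4.6333
clamp [(0.75, [292.4, 340.4], array([0.5229, 0.0824, 0.095 ])), (0.55, [244.2, 232.2], array([ 0.5206, -0.1273,  0.095 ])), (0.23, [104.4, 155.3], array([ 0.6442, -0.2917,  0.095 ]))]
tray [(0.73, [255.4, 249.7], array([ 0.5355, -0.0495,  0.008 ]))]
lip [(0.73, [244.7, 232.0], array([ 0.5359, -0.0962,  0.025 ]))]
tongue [(0.9, [253.2, 56.7], array([ 0.4233, -0.3393,  0.    ])), (0.62, [185.4, 29.6], array([ 0.499 , -0.4078,  0.    ]))]
heel [(0.91, [247.7, 136.3], array([ 0.4738, -0.2368,  0.    ]))]
plate [(0.82, [250.3, 95.0], array([ 0.447 , -0.2921,  0.    ]))]
[(0.82, [221.0, 53.0, 275.0, 138.0]), (0.68, [167.0, 1.0, 225.0, 40.0]), (0.61, [318.0, 0.0, 355.0, 6.0])]
```

View pics/w1.png

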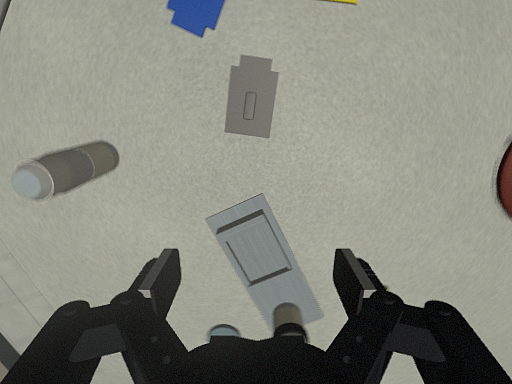

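The wrist view shows the grey plate at (250,97) with its tongue at the top (253,57) and fin at (250,106). The tray is at (257,250) with the lip at its upper end, and the canister at (290,320). I move in close above the fin for a second view.

```bash
python3 -c "
from h import *
delta([.4538,-.277,.16],down(-116.2))"
```

```text
d [ 0.0792 -0.0102  0.1393] rv [-0.     -0.      0.0822]
```

In the tool's units: 0.139 m is 0.278, 0.079 m is 0.158, 0.08 rad is 0.0255.

```bash
echo '[[[0.085,0.08,-0.01,0.14,0,0,0.0255],[0.085,0.158,-0.02,0.278,0,0,0.0255],[0.085,0.158,-0.02,0.278,0,0,0.0255],[0.085,0.158,-0.02,0.278,0,0,0.0255],[0.085,0.158,-0.02,0.278,0,0,0.0255],[0.085,0.158,-0.02,0.278,0,0,0.0255]]]' | python3 -m jog
cat > m.py <<'E'
from h import *
p,M,o=pose();print(p,M[:,0],o['q'],o['t'])
snap('wrist','w2')
d={n:ctrl.tip_of('wrist',n)[:2] for n in('tongue','heel','plate')}
old={'tongue':(253.2,56.7),'heel':(247.7,136.3),'plate':(250.3,95)}
o1={'tool_pos':[.4733,-.1996,.2992],'tool_rot':[1.763,-2.601,0]}
for n in d:
  for e in d[n]:
    print(n,round(e['p'],2),np.round(e['xy'],1),onz('wrist',e['xy'],0,o),*tri([ray('wrist',e['xy'],o),ray('wrist',old[n],o1)]))
m=ctrl.cut_out('wrist','plate')[0]['mask'].astype(np.uint8)
print(cv2.minAreaRect(cv2.findNonZero(m)),m.sum())
E
python3 m.py
```

```text
t: 5.53
tool_pos: [0.4523, -0.2762, 0.1584]
tool_rot: [1.659, -2.666, -0.007]
contact_force: [0.2, 0.3, 0.9]
opening: 0.0849
grip_force: 0.0
[ 0.4523 -0.2762  0.1584] [-0.4416 -0.8972 -0.0015] [-0.6889 -0.1081  1.9086  0.0004  1.3459  2.91  ] 5.5333
tongue 0.81 [255.1 116.3] [ 0.4222 -0.3401  0.    ] [ 0.4228 -0.34   -0.0073] [np.float64(0.0004804194112208475), np.float64(0.00048041941122092563)]
tongue 0.74 [157.6  93.4] [ 0.5008 -0.4042  0.    ] [ 0.4312 -0.332   0.246 ] [np.float64(0.027808949739299916), np.float64(0.02780894973929997)]
heel 0.71 [357.2  31.4] [ 0.2995 -0.3682  0.    ] [ 0.4544 -0.3107  0.417 ] [np.float64(0.03615281732880125), np.float64(0.03615281732880123)]
heel 0.57 [251.9 217.7] [ 0.476  -0.2396  0.    ] [ 0.4758 -0.2368 -0.0057] [np.float64(0.0014666480615023927), np.float64(0.0014666480615024608)]
plate 0.76 [169.6  32.6] [ 0.4611 -0.4459  0.    ] [ 0.4173 -0.2895  0.4463] [np.float64(0.027998177866366672), np.float64(0.02799817786636688)]
plate 0.56 [255.2 168. ] [ 0.4463 -0.291   0.    ] [ 0.4467 -0.2917  0.0022] [np.float64(0.0005980315335283797), np.float64(0.0005980315335284913)]
((167.14706420898438, 41.911766052246094), (79.79421997070312, 105.50299835205078), 14.03624439239502) 6812
```

View pics/w2.png

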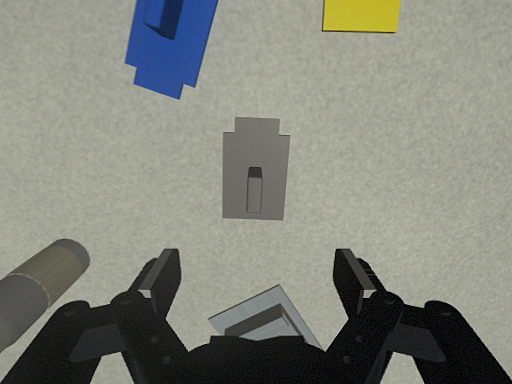

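```bash
python3 - <<'E'
from h import *
p,M,o=pose()
im=cv2.cvtColor(cv2.imread('pics/w2.png'),cv2.COLOR_BGR2GRAY)
for q in [(223,219),(284,220),(222,132),(289,136),(236,117),(279,119)]: print(q,onz('wrist',q,.006,o))
for q in [(247,178),(262,178),(247,212),(262,212)]: print(q,onz('wrist',q,.051,o))
c=onz('wrist',(254.5,195),.051,o);print('fin',c)
for yaw in(-115,-116.2):
  delta([c[0],c[1],.025],down(yaw))
E
```

```text
(223, 219) [ 0.5105 -0.2549  0.006 ]
(284, 220) [ 0.4471 -0.2228  0.006 ]
(222, 132) [ 0.4644 -0.343   0.006 ]
(289, 136) [ 0.403  -0.3084  0.006 ]
(236, 117) [ 0.4443 -0.35    0.006 ]
(279, 119) [ 0.4052 -0.3288  0.006 ]
(247, 178) [ 0.4562 -0.2969  0.051 ]
(262, 178) [ 0.4436 -0.2908  0.051 ]
(247, 212) [ 0.4716 -0.2663  0.051 ]
(262, 212) [ 0.4585 -0.2599  0.051 ]
fin [ 0.4573 -0.2788  0.051 ]
d [ 0.0005 -0.0022  0.1382] rv [-0.0046 -0.001  -0.0188]
d [ 0.0005 -0.0022  0.1382] rv [-0.0046 -0.0009  0.0022]
```

```bash
python3 - <<'E'
from h import *
p,M,o=pose();print(p,M[:,0],M[:,2],o['t'])
a=cv2.imread('pics/w2.png'); b=snap('wrist','w3')[:,:,::-1].copy()
r=cv2.matchTemplate(b,a[110:225,215:295],cv2.TM_CCOEFF_NORMED);_,s,_,l=cv2.minMaxLoc(r);print(s,l[0]-215,l[1]-110)
dx,dy=l[0]-215,l[1]-110
c=onz('wrist',(254.5+dx,195+dy),.051,o)
h=onz('wrist',(253.5+dx,219.5+dy),.006,o);t=onz('wrist',(257.5+dx,118+dy),.006,o);u=(h-t)/np.linalg.norm(h-t)
print('fin',c,'from plate',(h+t)/2+.012*u,np.degrees(np.arctan2(u[1],u[0])),np.linalg.norm(h-t))
delta([c[0],c[1],.03],down(-117))
E
```

```text
[ 0.4551 -0.277   0.1632] [-0.4395 -0.8982  0.0009] [ 0.0037 -0.0029 -1.    ] 5.7833
0.9535829424858093 4 -1
fin [ 0.4535 -0.278   0.051 ] from plate [ 0.453  -0.2776  0.006 ] 61.97881004140767 0.11383058105261845
d [0.0016 0.0013 0.1328] rv [-0.004  -0.0008  0.0161]
```

In the tool's units: 0.134 m is 0.268, 0.11 m is 0.22, 0.016 rad is 0.0051.

```bash
echo '[[[0.06,0.004,0.002,0.08,0,0,0.0051],[0.06,0.004,0.002,0.16,0,0,0.0051],[0.06,0.004,0.002,0.22,0,0,0.0051],[0.06,0.004,0.002,0.268,0,0,0.0051],[0.06,0.004,0.002,0.268,0,0,0.0051],[0.06,0.004,0.002,0.268,0,0,0.0051]]]' | python3 -m jog
python3 -c "
from h import *
p,M,o=pose();print(p,M[:,0],M[:,2],o['q'],o['t'])
snap('wrist','w4')"
```

```text
t: 6.33
tool_pos: [0.4517, -0.2775, 0.0262]
tool_rot: [1.641, -2.679, -0.002]
contact_force: [0.4, -0.3, 0.7]
opening: 0.0603
grip_force: 0.0
[ 0.4517 -0.2775  0.0262] [-0.4544 -0.8908 -0.0004] [-0.0012  0.001  -1.    ] [-0.6913  0.0657  1.9837  0.      1.0938  2.9219] 6.3333
```

View pics/w4.png

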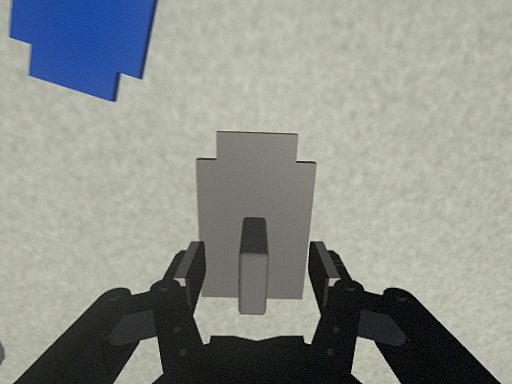

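The fin at (254,265) is centred between the pads at (190,270) and (322,270). Closing now.

In the tool's units: -0.16 m is -0.32, -0.12 m is -0.24.

```bash
echo '[[[0,0,0,0,0,0,0],[0,0,0,0,0,0,0],[0,0,0,0,0,0,0],[0,0,0,0,0,0,0],[0,0,0,0,0,0,0],[0,0,0,0,0,0,0]]]' | python3 -m jog 50 && echo '[[[0,0,0,-0.08,0,0,0],[0,0,0,-0.16,0,0,0],[0,0,0,-0.24,0,0,0],[0,0,0,-0.32,0,0,0],[0,0,0,-0.32,0,0,0],[0,0,0,-0.32,0,0,0],[0,0,0,-0.32,0,0,0]]]' | python3 -m jog
python3 - <<'E'
from h import *
p,M,o=pose();print(p,M[:,0],M[:,2],o['q'],o['t'])
im=snap('wrist','w5')
for n in('clamp','tray','lip','tongue','heel','plate'):
    print(n,[(round(d['p'],2),np.round(d['xy'],1).tolist()) for d in ctrl.tip_of('wrist',n)])
E
```

```text
t: 6.88
tool_pos: [0.453, -0.279, 0.0281]
tool_rot: [-1.639, 2.679, -0.005]
contact_force: [-0.1, -0.2, 5.6]
opening: 0.0132
grip_force: 53.2
t: 7.47
tool_pos: [0.4512, -0.2776, 0.1852]
tool_rot: [1.64, -2.679, -0.003]
contact_force: [-0.5, 0.4, -2.2]
opening: 0.013
grip_force: 52.3
[ 0.4512 -0.2776  0.1852] [-0.455  -0.8905 -0.0003] [-0.0013  0.0011 -1.    ] [-0.6921 -0.1359  1.8874 -0.      1.3918  2.9219] 7.4667
clamp []
tray [(0.84, [278.8, 336.5])]
lip [(0.86, [261.5, 322.7])]
tongue [(0.97, [256.5, 129.3]), (0.97, [163.3, 95.1])]
heel [(0.65, [345.8, 37.9])]
plate [(0.86, [175.7, 44.3]), (0.68, [256.6, 218.1])]
```

View pics/w5.png

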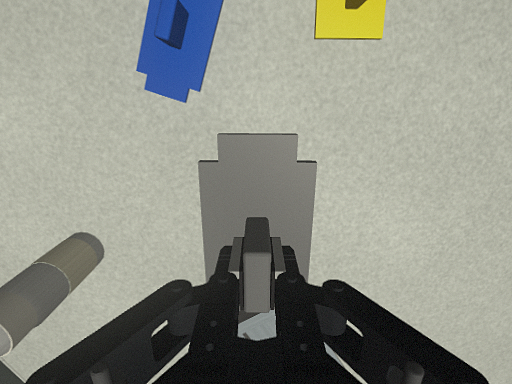

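The plate is held: tongue edge (218..298,133), shoulders (199,161) and (317,161). I work out its pose in the tool frame and take a better view of the tray.

```bash
python3 - <<'E'
from h import *
o={'tool_pos':[0,0,0],'tool_rot':[0,0,0]}
for q in [(218,133.5),(298,134),(199,161),(317,161)]: print(q,onz('wrist',q,.021,o))
p,M,_=pose()
yaw=94.5; u=np.array([np.cos(np.radians(yaw)),np.sin(np.radians(yaw))])
print(onz('wrist',(278.8,336.5),.008),onz('wrist',(261.5,322.7),.025))
delta([.53,-.16,.26],down(-86))
E
```

```text
(218, 133.5) [ 0.0677 -0.0219  0.021 ]
(298, 134) [0.0674 0.0228 0.021 ]
(199, 161) [ 0.0521 -0.0335  0.021 ]
(317, 161) [0.0522 0.0345 0.021 ]
[ 0.5324 -0.0457  0.008 ] [ 0.5363 -0.0959  0.025 ]
d [-0.1407 -0.0164 -0.075 ] rv [ 0.0021  0.0011 -0.5422]
```

```bash
python3 -c "
from h import *
delta([.40,-.12,.21],down(-86))"
```

```text
d [-0.1171  0.1175 -0.0247] rv [ 0.0021  0.0011 -0.5422]
```

In the tool's units: -0.117 m is -0.234, -0.09 m is -0.18, -0.54 rad is -0.1719.

```bash
echo '[[[0,-0.06,0.06,-0.02,0,0,-0.0382],[0,-0.12,0.12,-0.05,0,0,-0.0764],[0,-0.18,0.18,-0.05,0,0,-0.1146],[0,-0.234,0.234,-0.05,0,0,-0.1528],[0,-0.234,0.234,-0.05,0,0,-0.1719],[0,-0.234,0.234,-0.05,0,0,-0.1719],[0,-0.234,0.234,-0.05,0,0,-0.1719]]]' | python3 -m jog
python3 - <<'E'
from h import *
p,M,o=pose();print(p,M[:,0],M[:,2],o['q'],o['t'])
im=snap('wrist','w6')
for n in('clamp','lamp','tray','lip'):
    print(n,[(round(d['p'],2),np.round(d['xy'],1).tolist(),onz('wrist',d['xy'],{'clamp':.095,'tray':.008,'lip':.025,'lamp':.323}[n],o)) for d in ctrl.tip_of('wrist',n)])
cv2.imwrite('pics/w6c.png',cv2.resize(im[100:300,20:270,::-1],None,fx=3,fy=3,interpolation=cv2.INTER_CUBIC))
E
```

```text
t: 8.4
tool_pos: [0.4009, -0.1206, 0.2113]
tool_rot: [2.294, -2.146, 0.001]
contact_force: [-0.6, -0.6, -1.8]
opening: 0.0131
grip_force: 52.1
[ 0.4009 -0.1206  0.2113] [ 0.0666 -0.9978  0.0006] [ 0.0004 -0.0006 -1.    ] [-0.4701 -0.4622  2.1009 -0.0004  1.5023  2.6048] 8.4
clamp [(0.96, [148.0, 343.5], array([0.5199, 0.0795, 0.095 ]))]
lamp []
tray [(0.65, [152.4, 218.0], array([ 0.5375, -0.0482,  0.008 ]))]
lip [(0.89, [144.2, 187.5], array([ 0.5388, -0.0967,  0.025 ]))]
```

View pics/w6c.png

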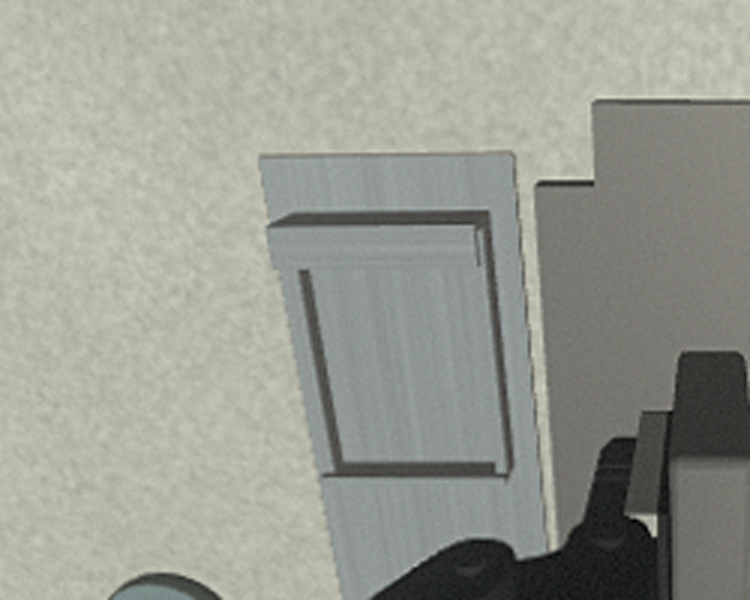

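Crop of w6, full-res px: foot-plate end corners (106.7,152) and (191.7,151), lip free-edge corners (111.7,188.7) and (179.3,188.7), far floor corner (134,254.3). I fit the stand pose to these.

```bash
cat > fit.py <<'E'
from h import *
from scipy.optimize import least_squares
o={'tool_pos':[.4009,-.1206,.2113],'tool_rot':[2.294,-2.146,.001]}
P=[((-220,-55,4),(106.7,152),1,1),((-220,55,4),(191.7,151),1,1),((-177.5,-43,29),(111.7,188.7),1,1),((-177.5,43,29),(179.3,188.7),1,1),((-74.5,-38,8),(134,254.3),1,1),((-70.5,43,22),(189.5,258.7),1,1),((-40,-55,4),(134,300),1,0),((-100,55,4),(203.3,281.7),1,0)]
def S(v,p):
    c,s=np.cos(v[2]),np.sin(v[2]); return np.array([v[0]+(c*p[0]-s*p[1])/1e3,v[1]+(s*p[0]+c*p[1])/1e3,v[3]+p[2]/1e3])
def res(v,full=False):
    r=[]
    for p,q,wx,wy in P:
        if wy: r+=list(proj('wrist',S(v,p),o)-q)
        else:
            a=proj('wrist',S(v,p),o);b=proj('wrist',S(v,(p[0]+30,)+p[1:]),o);n=np.array([-(b-a)[1],(b-a)[0]]);n/=np.linalg.norm(n);r.append(n@(q-a))
    return np.array(r)
for fz in(0,1):
    f=(lambda v:np.r_[res(np.r_[v,0])]) if not fz else res
    s=least_squares(f,[.525,.085,1.65]+[0]*fz,loss='soft_l1')
    print(s.x,np.degrees(s.x[2]));print(np.round(f(s.x),1))
    v=np.r_[s.x,0][:4]; print('tray',S(v,(-133,0,8)),'lip',S(v,(-177.5,0,25)),'cap',S(v,(0,0,177)))
E
python3 fit.py
```

```text
[0.5223 0.0808 1.6461] 94.31516730820539
[-0.7 -0.4  0.1 -0.5 -0.6  0.6  1.   0.   1.  -0.6 -0.1  2.9 -0.  -0.3]
tray [ 0.5323 -0.0518  0.008 ] lip [ 0.5357 -0.0962  0.025 ] cap [0.5223 0.0808 0.177 ]
[ 0.5236  0.0817  1.6462 -0.0034] 94.31881299965347
[-0.3 -0.2 -0.3 -0.3 -0.2  0.5  0.7 -0.1  1.2 -1.3 -0.4  2.1  0.3 -0.7]
tray [ 0.5336 -0.0509  0.0046] lip [ 0.5369 -0.0953  0.0216] cap [0.5236 0.0817 0.1736]
```

```bash
cat >> h.py <<'E'
TR=np.array([.5330,-.0510,.008]); YS=94.3
A=np.radians(YS); XS=np.array([np.cos(A),np.sin(A),0]); YSv=np.array([-np.sin(A),np.cos(A),0]); Z=np.array([0,0,1.])
TT=np.array([.0676,.0005,.0275])  # tongue in tool
def avg(n=6):
    ps=[];rs=[]
    for i in range(n):
        p,M,o=pose(); ps.append(p); rs.append(o['tool_rot']); ctrl.get_image('wrist')
    M=R.from_rotvec(rs).mean().as_matrix(); return np.mean(ps,0),M,np.std(ps,0),o
def goal(xt,zt,th,y=0):
    Rt=down(YS-180,th); w=TR+XS*xt/1e3+YSv*y/1e3+Z*zt/1e3
    return w-Rt@TT,Rt
def go(p0,R0,xt,zt,th,y=0):
    p,Rt=goal(xt,zt,th,y); print((xt,zt,th),'d',R0.T@(p-p0),'rv',R.from_matrix(R0.T@Rt).as_rotvec())
def where(p0,R0):
    t=p0+R0@TT-TR; h=p0+R0@(TT-[.112,0,0])-TR
    print('tongue',1e3*np.array([t@XS,t@YSv,t[2]]),'heel',1e3*np.array([h@XS,h@YSv,h[2]]))
E
python3 - <<'E'
from h import *
p,M,s,o=avg(); print(p,s,M[:,0],o['contact_force'])
go(p,M,-36,45,20)
print(goal(-36,45,20)[0])
E
```

```text
[ 0.4009 -0.1212  0.2112] [0.     0.0002 0.    ] [ 0.0661 -0.9978 -0.0003] [-0.7632 -0.4811 -1.7934]
(-36, 45, 20) d [-0.0794 -0.1368  0.1092] rv [-0.001  -0.3488 -0.0089]
[ 0.5321 -0.0329  0.102 ]
```

The manual's scale: shifts go in shares of 500 mm and turns go in shares of pi rad. Converting my numbers, -0.137 m is -0.274, 0.109 m is 0.218, -0.349 rad is -0.1111.

```bash
echo '[[[0,-0.04,-0.07,0,0,-0.0382,0],[0,-0.08,-0.14,0,0,-0.0764,0],[0,-0.12,-0.2,0.04,0,-0.1111,-0.0029],[0,-0.158,-0.274,0.12,0,-0.1111,-0.0029],[0,-0.158,-0.274,0.18,0,-0.1111,-0.0029],[0,-0.158,-0.274,0.218,0,-0.1111,-0.0029],[0,-0.158,-0.274,0.218,0,-0.1111,-0.0029],[0,-0.158,-0.274,0.218,0,-0.1111,-0.0029]]]' | python3 -m jog
python3 - <<'E'
from h import *
p,M,s,o=avg(4); print(p,s,M[:,0],o['contact_force'],o['q'],o['t'])
where(p,M)
im=snap('wrist','w7')
cv2.imwrite('pics/w7c.png',cv2.resize(im[90:340,130:390,::-1],None,fx=2.3,fy=2.3,interpolation=cv2.INTER_CUBIC))
for q in [(-177.5,-43,29),(-177.5,43,29),(-191.5,-43,29),(-191.5,43,29),(-220,-55,4),(-220,55,4)]:
    X=TR-Z*.008+XS*(q[0]+133)/1e3+YSv*q[1]/1e3+Z*q[2]/1e3; px=proj('wrist',X,{'tool_pos':p,'tool_rot':R.from_matrix(M).as_rotvec()}); print(q,px,(px-[130,90])*2.3)
go(p,M,-36,3,20);go(p,M,-56,3,20)
E
```

```text
t: 9.62
tool_pos: [0.5313, -0.0322, 0.1011]
tool_rot: [-2.113, 1.958, 0.376]
contact_force: [0.2, 0.3, -0.9]
opening: 0.0132
grip_force: 52.0
[ 0.5328 -0.0329  0.1034] [0.0009 0.0005 0.0015] [ 0.0725 -0.9371 -0.3414] [ 0.4242  0.4881 -1.0708] [-0.3633  0.0265  1.9034  0.3221  1.3697  2.6113] 9.7667
tongue [-36.1122  -0.8221  46.517 ] heel [69.1566 -0.5994 84.7589]
(-177.5, -43, 29) [191.4181 103.3983] [141.2616  30.8161]
(-177.5, 43, 29) [325.9879 103.8694] [450.7721  31.8996]
(-191.5, -43, 29) [188.172   80.7942] [133.7955 -21.1733]
(-191.5, 43, 29) [329.5554  81.2868] [458.9773 -20.0403]
(-220, -55, 4) [170.5044  22.1487] [  93.16   -156.0581]
(-220, 55, 4) [347.5786  22.7555] [ 500.4308 -154.6623]
(-36, 3, 20) d [0.0148 0.0007 0.0409] rv [-0.0023 -0.0006  0.002 ]
(-56, 3, 20) d [0.0336 0.0008 0.0341] rv [-0.0023 -0.0006  0.002 ]
```

View pics/w7c.png

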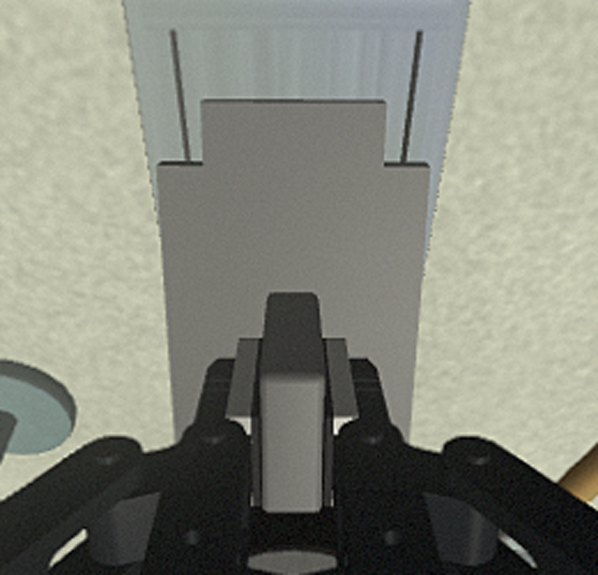

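The lip edge shows at crop row 30, exactly as predicted. The tongue end at crop (202..385,100) is centred between the side walls to about 1 mm. Now I lower and hook.

```bash
echo '[[[0,0.008,0.002,0.02,0,0,0],[0,0.016,0.002,0.044,0,0,0],[0,0.024,0.002,0.066,0,0,0],[0,0.0288,0.002,0.079,0,0,0],[0,0.0288,0.002,0.079,0,0,0],[0,0.0288,0.002,0.079,0,0,0],[0,0.0288,0.002,0.079,0,0,0]]]' | python3 -m jog
python3 - <<'E'
from h import *
p,M,s,o=avg(5); print(p,s,o['contact_force'],o['q'],o['t'])
where(p,M); go(p,M,-56,3,20)
E
```

```text
t: 10.45
tool_pos: [0.5311, -0.0327, 0.0601]
tool_rot: [-2.113, 1.957, 0.372]
contact_force: [0.1, -0.8, -1.5]
opening: 0.0131
grip_force: 52.1
[ 0.5313 -0.0327  0.0605] [0.0001 0.     0.0002] [ 0.4995  0.0729 -1.5275] [-0.3636  0.0864  1.9256  0.3279  1.2961  2.5849] 10.65
tongue [-35.787    0.6215   3.5255] heel [69.4634  0.8379 41.8181]
(-56, 3, 20) d [ 0.0192 -0.0007 -0.0064] rv [-0.0009 -0.0001  0.0019]
```

Clear of contact. Slide under the lip.

In the tool's units: 0.0192 m is 0.0384, 0.012 m is 0.024.

```bash
echo '[[[0,0.012,-0.0012,-0.004,0,0,0],[0,0.024,-0.0012,-0.008,0,0,0],[0,0.0384,-0.0012,-0.0128,0,0,0],[0,0.0384,-0.0012,-0.0128,0,0,0],[0,0.0384,-0.0012,-0.0128,0,0,0],[0,0.0384,-0.0012,-0.0128,0,0,0]]]' | python3 -m jog
python3 - <<'E'
from h import *
p,M,s,o=avg(4); print(p,s,o['contact_force'],o['t'])
where(p,M)
for th in (15,10,5,1.5): go(p,M,-56,2,th)
E
```

```text
t: 11.2
tool_pos: [0.5334, -0.0532, 0.0596]
tool_rot: [-2.113, 1.958, 0.371]
contact_force: [-0.4, -0.4, -1.5]
opening: 0.0134
grip_force: 52.0
[ 0.5334 -0.0529  0.0597] [0.     0.0001 0.    ] [-0.981   0.1219 -1.282 ] 11.35
tongue [-56.0939   0.1352   2.7017] heel [49.1602  0.3219 40.984 ]
(-56, 2, 15) d [-0.002  -0.0003  0.0067] rv [-0.001   0.087   0.0016]
(-56, 2, 10) d [-0.0036 -0.0003  0.0128] rv [-0.0011  0.1743  0.0016]
(-56, 2, 5) d [-0.0047 -0.0003  0.0191] rv [-0.0012  0.2616  0.0015]
(-56, 2, 1.5) d [-0.0051 -0.0003  0.0235] rv [-0.0012  0.3227  0.0015]
```

In the tool's units: 0.0191 m is 0.0382, 0.016 m is 0.032, 0.2616 rad is 0.0833.

```bash
echo '[[[0,-0.002,-0.0006,0.0066,0,0.014,0],[0,-0.004,-0.0006,0.0134,0,0.0277,0],[0,-0.0056,-0.0006,0.0196,0,0.0414,0],[0,-0.0072,-0.0006,0.0256,0,0.0554,0],[0,-0.0084,-0.0006,0.032,0,0.0694,0],[0,-0.0094,-0.0006,0.0382,0,0.0833,0],[0,-0.0094,-0.0006,0.0382,0,0.0833,0],[0,-0.0094,-0.0006,0.0382,0,0.0833,0]]]' | python3 -m jog
python3 - <<'E'
from h import *
p,M,s,o=avg(4); print(p,s,o['contact_force'],o['t'])
where(p,M)
for th in (2,0): go(p,M,-56,1,th)
E
```

```text
t: 12.07
tool_pos: [0.5326, -0.0412, 0.0433]
tool_rot: [-2.26, 2.091, 0.099]
contact_force: [-0.3, -0.1, -1.3]
opening: 0.0133
grip_force: 52.1
[ 0.5329 -0.0418  0.0435] [0.0002 0.0004 0.0001] [ 0.5208  0.6569 -1.6653] 12.2167
tongue [-55.7097  -0.268    2.122 ] heel [55.855  -0.0633 11.9858]
(-56, 1, 2) d [-0.001   0.0001  0.0047] rv [-0.0015  0.0533  0.0018]
(-56, 1, 0) d [-0.0018  0.0001  0.0072] rv [-0.0015  0.0882  0.0018]
```

In the tool's units: 0.0072 m is 0.0144, 0.006 m is 0.012, 0.088 rad is 0.028.

```bash
echo '[[[0,-0.001,0,0.0048,-0.0003,0.0086,0.0006],[0,-0.002,0,0.0094,-0.0003,0.0169,0.0006],[0,-0.0028,0,0.012,-0.0003,0.0223,0.0006],[0,-0.0036,0,0.0144,-0.0003,0.028,0.0006],[0,-0.0036,0,0.0144,-0.0003,0.028,0.0006],[0,-0.0036,0,0.0144,-0.0003,0.028,0.0006]]]' | python3 -m jog
python3 - <<'E'
from h import *
p,M,s,o=avg(4); print(p,s,o['contact_force'],o['t'])
where(p,M)
E
```

```text
t: 12.77
tool_pos: [0.5328, -0.0394, 0.0364]
tool_rot: [-2.303, 2.137, -0.001]
contact_force: [-0.7, -0.4, -1.7]
opening: 0.0134
grip_force: 52.1
[ 0.5328 -0.0395  0.0364] [0.     0.0001 0.    ] [ 0.3639 -0.069  -1.6759] 12.9167
tongue [-56.1333  -0.1045   0.9488] heel [55.8667 -0.1731  0.9104]
```

```bash
echo '[[[0,0,0,0.0012,0,0,0],[0,0,0,0.0024,0,0,0],[0,0,0,0.0024,0,0,0],[0,0,0,0.0024,0,0,0]]]' | python3 -m jog; echo '[[[0,0,0,0.0012,0,0,0],[0,0,0,0.0012,0,0,0],[0,0,0,0.0012,0,0,0]]]' | python3 -m jog
```

```text
t: 13.3
tool_pos: [0.5329, -0.0396, 0.0361]
tool_rot: [2.302, -2.137, 0.001]
contact_force: [-3.2, 0.9, 4.8]
opening: 0.013
grip_force: 53.0
t: 13.55
tool_pos: [0.5329, -0.0397, 0.0361]
tool_rot: [2.302, -2.137, 0.0]
contact_force: [-5.7, 0.6, 8.6]
opening: 0.0133
grip_force: 53.5
```

Contact at the floor height expected. Open and back straight up.

In the tool's units: -0.0006 m is -0.0012.

```bash
echo '[[[0.05,0,0,-0.0012,0,0,0],[0.05,0,0,-0.0012,0,0,0],[0.05,0,0,-0.0012,0,0,0],[0.05,0,0,-0.0012,0,0,0],[0.05,0,0,-0.0012,0,0,0],[0.05,0,0,-0.0012,0,0,0]]]' | python3 -m jog && echo '[[[0.05,0,0,-0.04,0,0,0],[0.05,0,0,-0.12,0,0,0],[0.05,0,0,-0.2,0,0,0],[0.05,0.04,0,-0.26,0,0,0],[0.05,0.1,0,-0.3,0,0,0],[0.05,0.1,0,-0.3,0,0,0],[0.05,0.1,0,-0.3,0,0,0],[0.05,0.1,0,-0.3,0,0,0]]]' | python3 -m jog
python3 - <<'E'
from h import *
p,M,s,o=avg(3); print(p,s,o['contact_force'],o['q'],o['t'])
im=snap('wrist','w8'); oo={'tool_pos':p,'tool_rot':R.from_matrix(M).as_rotvec()}
for n in('tongue','heel','plate'):
    for d in ctrl.tip_of('wrist',n)[:2]:
        w=onz('wrist',d['xy'],.008,oo)-TR; print(n,round(d['p'],2),d['xy'],1e3*w@XS,1e3*w@YSv)
cv2.imwrite('pics/w8c.png',cv2.resize(im[100:360,130:390,::-1],None,fx=2.3,fy=2.3,interpolation=cv2.INTER_CUBIC))
E
```

```text
t: 14.05
tool_pos: [0.5326, -0.0395, 0.035]
tool_rot: [2.302, -2.137, 0.001]
contact_force: [-0.8, 0.4, 0.2]
opening: 0.0499
grip_force: 0.0
t: 14.72
tool_pos: [0.5357, -0.0889, 0.1841]
tool_rot: [2.302, -2.137, -0.002]
contact_force: [0.2, 0.5, -1.4]
opening: 0.0501
grip_force: 0.0
[ 0.5354 -0.0885  0.1835] [0.0002 0.0003 0.0005] [-0.3248 -0.1485 -0.0492] [-0.3006 -0.1015  1.8597 -0.0002  1.3864  2.7659] 14.8167
tongue 0.52 [257.7, 350.9] 232.85210505677114 2.7227500112923373
plate 0.57 [253.5, 206.3] -2.2212090632273704 -2.896488256429832
```

View pics/w8c.png

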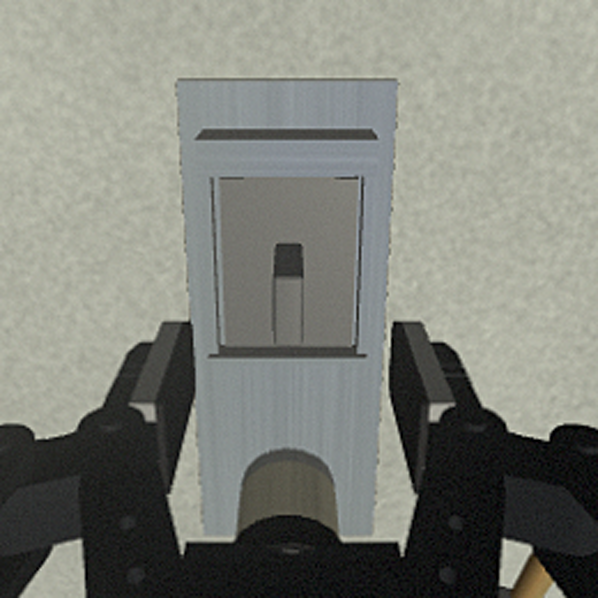

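The plate lies in the pocket, tongue under the lip (crop row 178), centred between the side walls at columns 213 and 363, with the heel short of the far wall at row 348. Now the cap: shut the fingers, tilt 42°, and come in from the tray side.

```bash
cat >> h.py <<'E'
ST=TR+.133*XS-Z*.008
def cap(xc,c,t=42):
    "lowest fingertip edge at stand x xc (mm), height c (mm above table)"
    Rt=down(YS-180,t); return ST+XS*xc/1e3+Z*c/1e3-Rt@[.011,0,.008],Rt
def gocap(p0,R0,xc,c,t=42):
    p,Rt=cap(xc,c,t); print((xc,c),p,'d',R0.T@(p-p0),'rv',R.from_matrix(R0.T@Rt).as_rotvec())
E
python3 - <<'E'
from h import *
p,M,s,o=avg(4); print(p,s,o['t'],o['contact_force']); print(ST)
gocap(p,M,-120,225)
E
```

```text
[ 0.5362 -0.0888  0.1846] [0.0001 0.0001 0.0003] 15.2167 [ 0.0835  0.7132 -0.7723]
[0.523  0.0816 0.    ]
(-120, 225) [ 0.5318 -0.0352  0.2383] d [-0.0538  0.0003 -0.0537] rv [ 0.0003 -0.7333 -0.0002]
```

In the tool's units: -0.054 m is -0.108, -0.03 m is -0.06, -0.733 rad is -0.2333.

```bash
echo '[[[0,0,0,-0.06,0,-0.0382,0],[0,-0.03,0,-0.108,0,-0.0764,0],[0,-0.06,0,-0.108,0,-0.1146,0],[0,-0.108,0,-0.108,0,-0.1528,0],[0,-0.108,0,-0.108,0,-0.191,0],[0,-0.108,0,-0.108,0,-0.2333,0],[0,-0.108,0,-0.108,0,-0.2333,0],[0,-0.108,0,-0.108,0,-0.2333,0],[0,-0.108,0,-0.108,0,-0.2333,0],[0,-0.108,0,-0.108,0,-0.2333,0]]]' | python3 -m jog
python3 - <<'E'
from h import *
p,M,s,o=avg(4); print(p,s,o['t'],o['contact_force'],o['opening'],o['q'])
gocap(p,M,-120,212);gocap(p,M,-2,212);gocap(p,M,-2,202)
snap('side','s9')
im=snap('wrist','w9');print([(d['p'],d['xy']) for d in ctrl.tip_of('side','lamp')],proj('side',ST+Z*.323),[(d['p'],d['xy']) for d in ctrl.tip_of('side','clamp')],proj('side',ST+Z*.095))
b=np.hstack([im[100:384,100:400,::-1],cv2.resize(cv2.imread('pics/s9.png')[90:250,170:320],(266,284),interpolation=cv2.INTER_CUBIC)])
cv2.imwrite('pics/w9c.png',cv2.resize(b,None,fx=1.4,fy=1.4))
E
```

```text
t: 16.1
tool_pos: [0.5326, -0.035, 0.2401]
tool_rot: [-1.872, 1.735, 0.713]
contact_force: [0.7, -0.4, 0.0]
opening: 0.0001
grip_force: 0.0
[ 0.5326 -0.0348  0.2402] [0.     0.0001 0.0001] 16.25 [-0.034   0.298  -0.1203] -0.0003296477341934231 [-0.5028  0.0142  1.7688  0.6077  1.7706  2.5583]
(-120, 212) [ 0.5318 -0.0352  0.2253] d [0.0102 0.0009 0.0109] rv [-0.0012 -0.0028  0.0019]
(-2, 212) [0.523  0.0824 0.2253] d [-0.0778  0.0008  0.0896] rv [-0.0012 -0.0028  0.0019]
(-2, 202) [0.523  0.0824 0.2153] d [-0.0711  0.0008  0.097 ] rv [-0.0012 -0.0028  0.0019]
[(0.84, [250.5, 115.0])] [249.044  115.1121] [(0.62, [251.2, 164.1])] [248.9926 168.0764]
```

View pics/w9c.png

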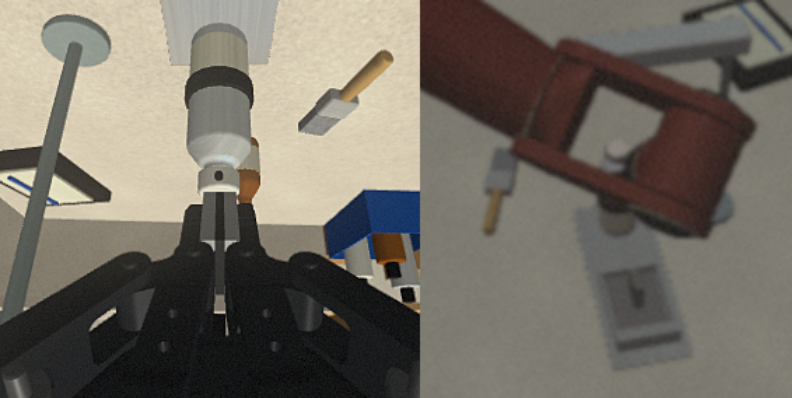

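Cap and shut fingertips line up sideways at crop columns 218 and 220. I descend to about 200 mm, then slide under the lamp.

In the tool's units: 0.0985 m is 0.197, -0.018 m is -0.036.

```bash
echo '[[[0,0.018,0.002,0.02,0,0,0],[0,0.036,0.002,0.04,0,0,0],[0,0,0.002,0.072,0,0,0],[0,-0.036,0.002,0.104,0,0,0],[0,-0.07,0.002,0.134,0,0,0],[0,-0.106,0.002,0.166,0,0,0],[0,-0.14,0.002,0.197,0,0,0],[0,-0.14,0.002,0.197,0,0,0],[0,-0.14,0.002,0.197,0,0,0],[0,-0.14,0.002,0.197,0,0,0]]]' | python3 -m jog
python3 - <<'E'
from h import *
p,M,s,o=avg(4); print(p,s,o['t'],o['contact_force'],o['wrist_torque'],o['q'])
for c in(200,190,180,170,160): gocap(p,M,-2,c)
E
```

```text
t: 17.33
tool_pos: [0.5222, 0.0819, 0.2116]
tool_rot: [-1.869, 1.736, 0.718]
contact_force: [-0.0, -0.1, 0.1]
opening: 0.0002
grip_force: 0.0
[0.5225 0.0815 0.2119] [0.0002 0.0002 0.0003] 17.4833 [ 0.6088 -0.0483  0.2686] [-0.382   0.0079  0.0424] [-0.3205 -0.0575  1.8888  0.6667  1.6272  2.6766]
(-2, 200) [0.523  0.0824 0.2133] d [-0.0016 -0.0005 -0.0004] rv [-0.0006 -0.0007 -0.0014]
(-2, 190) [0.523  0.0824 0.2033] d [ 0.0051 -0.0005  0.007 ] rv [-0.0006 -0.0007 -0.0014]
(-2, 180) [0.523  0.0824 0.1933] d [ 0.0118 -0.0005  0.0145] rv [-0.0006 -0.0007 -0.0014]
(-2, 170) [0.523  0.0824 0.1833] d [ 0.0185 -0.0005  0.0219] rv [-0.0006 -0.0007 -0.0014]
(-2, 160) [0.523  0.0824 0.1733] d [ 0.0252 -0.0005  0.0293] rv [-0.0006 -0.0007 -0.0014]
```

In the tool's units: 0.003 m is 0.006, 0.0027 m is 0.0054.

```bash
for i in 1; do echo '[[[0,0.0026,0,0.003,0,0,0],[0,0.0054,0,0.006,0,0,0],[0,0.0054,0,0.006,0,0,0]]]' | python3 -m jog; echo '[[[0,0.0026,0,0.003,0,0,0],[0,0.0054,0,0.006,0,0,0],[0,0.0054,0,0.006,0,0,0]]]' | python3 -m jog; done | grep -E 'pos|force: \['
```

```text
tool_pos: [0.5224, 0.0819, 0.208]
contact_force: [-1.1, 0.1, 0.3]
tool_pos: [0.5223, 0.0822, 0.2041]
contact_force: [-0.2, -0.5, -0.8]
```

In the tool's units: 0.003 m is 0.006, 0.0027 m is 0.0054.

```bash
(echo '[[[0,0.0026,0,0.003,0,0,0],[0,0.0054,0,0.006,0,0,0],[0,0.0054,0,0.006,0,0,0]]]' | python3 -m jog; echo '[[[0,0.0026,0,0.003,0,0,0],[0,0.0054,0,0.006,0,0,0],[0,0.0054,0,0.006,0,0,0]]]' | python3 -m jog) | grep -E 'pos|force: \['
```

```text
tool_pos: [0.5223, 0.0822, 0.2001]
contact_force: [0.4, 1.3, 0.4]
tool_pos: [0.5224, 0.0822, 0.1961]
contact_force: [-0.7, 1.3, -0.6]
```

In the tool's units: 0.003 m is 0.006, 0.0027 m is 0.0054.

```bash
(echo '[[[0,0.0026,0,0.003,0,0,0],[0,0.0054,0,0.006,0,0,0],[0,0.0054,0,0.006,0,0,0]]]' | python3 -m jog; echo '[[[0,0.0026,0,0.003,0,0,0],[0,0.0054,0,0.006,0,0,0],[0,0.0054,0,0.006,0,0,0]]]' | python3 -m jog) | grep -E 'pos|force: \['
```

```text
tool_pos: [0.5227, 0.0823, 0.1933]
contact_force: [-2.1, 0.2, 6.4]
tool_pos: [0.5228, 0.0823, 0.19]
contact_force: [-3.7, -1.3, 8.9]
```

Touched at TCP z ≈ 0.196 and now about 6 mm down. Press slightly more, hold, then retreat.

In the tool's units: 0.0016 m is 0.0032, 0.0015 m is 0.003.

```bash
(echo '[[[0,0.003,0,0.0032,0,0,0],[0,0.003,0,0.0032,0,0,0],[0,0.003,0,0.0032,0,0,0],[0,0.003,0,0.0032,0,0,0],[0,0.003,0,0.0032,0,0,0],[0,0.003,0,0.0032,0,0,0]]]' | python3 -m jog) | grep -E 't:|pos|force: \['
```

```text
t: 19.53
tool_pos: [0.5229, 0.0823, 0.1886]
tool_rot: [-1.87, 1.731, 0.717]
contact_force: [-3.9, -2.2, 9.6]
```

In the tool's units: 0.0011 m is 0.0022, 0.001 m is 0.002.

```bash
(echo '[[[0,0.002,0,0.0022,0,0,0],[0,0.002,0,0.0022,0,0,0],[0,0.002,0,0.0022,0,0,0],[0,0.002,0,0.0022,0,0,0],[0,0.002,0,0.0022,0,0,0]]]' | python3 -m jog) | grep -E 't:|pos|force: \['
```

```text
t: 19.95
tool_pos: [0.5229, 0.0823, 0.1874]
tool_rot: [-1.87, 1.731, 0.717]
contact_force: [-4.7, -0.7, 11.6]
```

Pressed about 8.5 mm with about 11 N. Lift off and back out.

In the tool's units: -0.09 m is -0.18, 0.077 m is 0.154.

```bash
echo '[[[0,-0.006,0,-0.007,0,0,0],[0,-0.014,0,-0.016,0,0,0],[0,-0.022,0,-0.024,0,0,0],[0,-0.022,0,-0.024,0,0,0],[0,0.01,0,-0.056,0,0,0],[0,0.05,0,-0.09,0,0,0],[0,0.1,0,-0.134,0,0,0],[0,0.154,0,-0.18,0,0,0],[0,0.154,0,-0.18,0,0,0],[0,0.154,0,-0.18,0,0,0],[0,0.154,0,-0.18,0,0,0]]]' | python3 -m jog
python3 - <<'E'
from h import *
p,M,s,o=avg(3); print(p,s,o['t'],o['contact_force'])
print([(d['p'],d['extent']) for d in ctrl.find_in('wrist','plate')])
b=np.hstack([snap('side','s10')[90:250,170:320,::-1],snap('top','t10')[150:310,180:330,::-1]])
cv2.imwrite('pics/f.png',cv2.resize(b,None,fx=2.6,fy=2.6,interpolation=cv2.INTER_CUBIC))
E
```

```text
t: 20.87
tool_pos: [0.531, -0.0347, 0.1996]
tool_rot: [-1.869, 1.735, 0.718]
contact_force: [-0.8, 0.6, -0.1]
opening: 0.0001
grip_force: 0.0
[ 0.531  -0.0343  0.1997] [0.0001 0.0003 0.0001] 20.9667 [ 0.1944  0.612  -0.4487]
[(0.74, [210.2, 0.0, 298.4, 100.9])]
```

View pics/f.png

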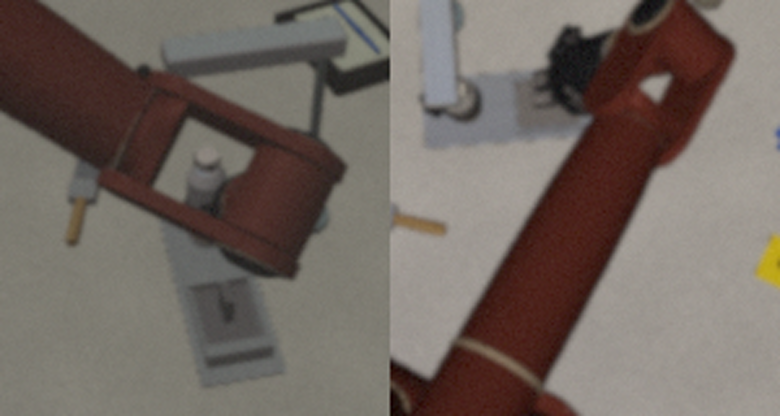

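The plate lies in the tray at side crop (228,310), the cap at (207,158) is free, and the robot touches nothing. Handing in.

```bash
python3 -c "
from station import ctrl
print(ctrl.finish_job())"
```

```text
the job is handed in; nothing more can be done
None
```

I seated the plate flat in the tray with its tongue under the lip, pressed the cap about 8.5 mm (about 11 N) for about half a second, backed off clear of it, and handed the job in at about 21 s; no verdict came back.

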